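Push the sugar tin through the gap between the crates

TASK

Send the flat lidded steel tin over to the frying side: push it along the table top, lengthwise through the narrow gap between the two small wooden crates of pastry squares, until its short end rests flat against the wooden batten behind them. Only push it with the fingers: do not pick it up or tip it, and leave the other things on the table where they are. Finish with the tin standing still against the batten.

Things in the scene. Friction and masses are not known exactly. Their poses are not given: they have to be found in the camera images.
- tin: the flat lidded steel tin, loose, 70 (own x) x 110 (own y, its long axis) x 45 high, with a darker lid, vertical edges rounded about 5, about 0.25 to 0.5 kg, slides on the table with ordinary friction. Origin: centre of its underside. It starts on the right (-y) side of the crates, beside the line of the gap and turned up to about 30 degrees from it
- crate_near: the small wooden crate of pastry squares nearer the robot, fixed to the table, 160 (own x) x 100 (own y) x 50 high, plane sides. Origin: centre of its underside. Own +x points across the gap to the other crate, own +y points along the gap towards the batten. The free gap between the two crates is 77 to 81 wide and 100 long
- crate_far: the same kind of crate, 160 x 100 x 50 high, fixed, farther from the robot, parallel to and level with the first; the gap's middle is halfway between the two crates' origins. Origin: centre of its underside, axes as those of the first crate
- batten: wooden batten fixed on the table across the far (+y) end of the gap's line, 240 long (own x), 22 thick (own y), 40 high, parallel to the crates' ends. Its near face is 140 to 155 beyond the crates' ends. Origin: centre of its underside
- batten_face (a point): point at table height, in the middle of the batten's length, on its face towards the crates; its y axis points away from the crates, into the batten. The tin rests against the batten when its origin is 55 before this face
- bowl: small open steel bowl, 70 across, 35 high, standing on the batten side; a bystander, origin at its underside
- cutter: round steel pastry cutter, a ring 60 across, 35 high, standing on the batten side; a bystander, origin at its underside
- jar: glass jar with steel cap, 66 across, 100 high; a bystander, origin at its underside
- shaker: plain steel shaker can, 50 across, 90 high; a bystander, origin at its underside
- mug: white mug, 76 across, 90 high; a bystander, origin at its underside
- spatula: spatula, 280 long, lying flat; a bystander, origin at its underside
- pastry_wheel: small pastry cutting wheel with dark wooden handle, 140 long, lying flat; a bystander, origin at its underside
- scraper: dough scraper, 90 x 110, steel blade with wooden grip, lying flat; a bystander, origin at its underside
Not all that is in view belongs to the job. Leave any turquoise look-alike of the tin alone. Several things have the shape of the batten; the one meant has the colours described above.

How it is judged:
By the outcome, as a careful person would: the job done as asked, in the order asked, and still so for the second after the job is handed in, with the robot touching nothing.
It also fails if it takes over 72 s, if anything falls off the work surface, if the arm or the gripper's body presses on something with over 40 N, if the wrist force passes 120 N, or if a joint passes its speed limit or range.

ROBOT

A 6-joint arm with a two-finger parallel gripper is mounted at the origin on the work surface. World frame = base frame: x ahead of the robot, y to its left, z up, the work surface at z = 0. Lengths are in m, angles in rad, forces in N, time in s.
With the tool pointing down it reaches from about 0.375 to 0.975 m from the base axis. Payload 3.8 kg.
Tool frame: the origin (TCP) lies where the fingers leave the gripper's body, on its centre line; the fingertips stand 73 mm ahead of it and the grasp point (between the pads) lies 54 mm ahead of it; z points along the fingers, y is the line along which they close (so a half turn about z gives the same grasp; the last joint's range is limited). The gripper opens to 85 mm and grips with 20 to 120 N. Pads are 22 mm wide; open, the fingers measure 114 mm over their backs; the gripper's body (76 mm by 85 mm) begins 54 mm behind the grasp point. The pads swing forward as they close: fully open they stand 13 mm farther back than shut.
Start: joints at [-1.171, 0.264, 1.604, -0, 1.274, -0.037], TCP at [0.286, -0.612, 0.304] pointing down, gripper open.
Joint ranges: [-2.63, 2.63], [-0.94, 2.18], [0.31, 2.57], [-1.31, 4.45], [0, 2.66], [-2.55, 2.55]. Speed limits (rad/s): [2.57, 2.57, 3.14, 3.14, 3.14, 3.14].

INTERFACE

Orientations are given as a rotation vector (axis times angle).
In Python, from workcell import read_state, viewer, bot gives the robot as it stands.
- The arm moves only by the tool jog_arm, never from a script. Its argument "increments" is a list that holds one entry, the list of rows, each a list of 7 numbers: the shift along the tool's x, y, z in units of 30 mm (1.0 is 30 mm), then the turn, a rotation vector about the tool's x, y, z in units of 6 degrees (1.0 is 6 degrees), then the opening, from -1 (shut) to 1 (fully open). A call has exactly 5 rows; each row shifts and turns the commanded pose from where the row before left it, along the tool's axes as they then stand; what a row does not reach is not made up. A row lasts 1/12 s, in which the tool goes at most 41.7 mm and 7.16 degrees, less where a joint would pass 70% of its speed; a pose out of reach is approached as far as the arm can. A call is refused whole if a number of a shift passes 1 or a number of a turn 1, either way. A call with a gripper value outside its range is refused whole. The fingers move at their own pace and stop on an object; "force" is the grip in N (left out, the last holds). Time passes only in rows, so rows that do not move let the fingers close, or fill a call up. It gives the time, the measured TCP pose, the force, the opening and the grip force at its end, in the units of the state.
- read_state(): the state, without advancing time (a new reading comes with each control period).
- viewer.read_camera(name): name is "scene" or "top"; returns (picture, depth): 480x640x3 uint8, blue, green, red; 480x640 float32, m along the optical axis (not along the pixel's ray), 0 where there is no reading.
- viewer.camera_params(name): a dict with "fx", "fy", "cx", "cy" (pixels), "k1" (the pictures are not rectified: a ray, as slopes to the right and down, at radius r is drawn at 1 + k1 r^2 times it, then the intrinsics apply), "R" (3x3) and "t" (3): a world point X has camera coordinates R X + t. Camera axes: x right, y down, z forward; pixel columns grow to the right and rows downward; lengths in m; the calibration is good to about 2 mm. A picture is of the moment at which its call begins. camera_params takes no time and is no camera call.
- bot.finish_job(): hands the job in; it is judged then, once.
The state is a dict: "time": time; "q": joint angles; "joint_vel": joint speeds; "joint_torque": joint torques, N m; "tool_pos": TCP position; "tcp_rot": TCP orientation; "wrist_force": force on the tool from outside, world axes, zero at the start; "torque": the same for the moment, N m; "width": opening from 0.0 (shut) to 1.0 (fully open); "grip_force": force on a finger pad.
Only numpy, scipy, OpenCV 4.12 (cv2) and the standard library are available. Lean on these libraries where they do the work, as an engineer would, in place of code of your own. Each camera call takes 0.05 s, during which the arm holds its last target. There are 200 camera calls.

## Working session

There is one attempt and no reset: what is moved stays moved. The work goes in short steps, Python scripts to look and compute and a tool call to move; the robot and the scene stay as the last step left them, time stands still between calls to the robot, and variables do not carry over. Pictures are saved under pics/ and viewed, at most 10 in all, crops included, and the job is handed in when it is done.

Besides the shell and the picture viewer there is one more tool, called after "Request:" as name([rows], argument=value, ...), one row to a line, values as JSON. jog_arm: Moves the arm, as the interface text tells. Its arguments: {"type":"object","properties":{"increments":{"type":"array","items":{"type":"array","items":{"type":"array","items":{"type":"number"}}}},"force":{"type":"number"}},"required":["increments"]}

```bash
ls; mkdir -p pics; python3 - <<'E'
from workcell import read_state, viewer
import cv2,numpy as np
s=read_state();print(s)
for n in("scene","top"):
    p,d=viewer.read_camera(n);cv2.imwrite(f"pics/{n}0.png",p);np.save(f"pics/{n}0.npy",d);print(viewer.camera_params(n))
E
```

```text
pics
{'time': 0.0, 'q': array([-1.17090021e+00,  2.64785673e-01,  1.60538790e+00, -7.79428183e-06,
        1.27367326e+00, -3.68925391e-02]), 'joint_vel': array([-2.47173472e-04, -4.58250429e-04,  1.76175064e-03,  1.36676290e-03,
        9.33876250e-05,  3.50532104e-04]), 'joint_torque': array([ 1.12318616e-03, -5.15109122e+01, -3.67311609e+01,  6.59872327e-06,
        1.30078092e-02,  9.40837594e-06]), 'tool_pos': array([ 0.28532698, -0.6111053 ,  0.30253241]), 'tcp_rot': array([-3.06480511e+00, -6.80188327e-01,  6.50201848e-04]), 'wrist_force': array([ 0.26432115,  0.10044859, -1.08353729]), 'torque': array([0.03330583, 0.02693058, 0.01755862]), 'grip_force': 0.0, 'width': 1.001898606556926}
{'fx': 499.0002334364445, 'fy': 499.0002334364445, 'cx': 318.7696708383849, 'cy': 236.5260342895652, 'k1': -0.13392215459814244, 'R': array([[ 0.85988155,  0.51041529,  0.00894091],
       [ 0.37818356, -0.62515484, -0.6827581 ],
       [-0.34290072,  0.5904724 , -0.73058979]]), 't': array([-0.42044529, -0.20504596,  1.34616464])}
{'fx': 524.5961145648553, 'fy': 524.5961145648553, 'cx': 325.77239313927527, 'cy': 239.0827415278907, 'k1': -0.1291480927457618, 'R': array([[ 0.03010962, -0.9993866 , -0.01788367],
       [-0.99680763, -0.02869869, -0.07450463],
       [ 0.07394569,  0.02006988, -0.9970603 ]]), 't': array([-0.0648448 ,  0.51754566,  1.32501239])}
```

View pics/top0.png

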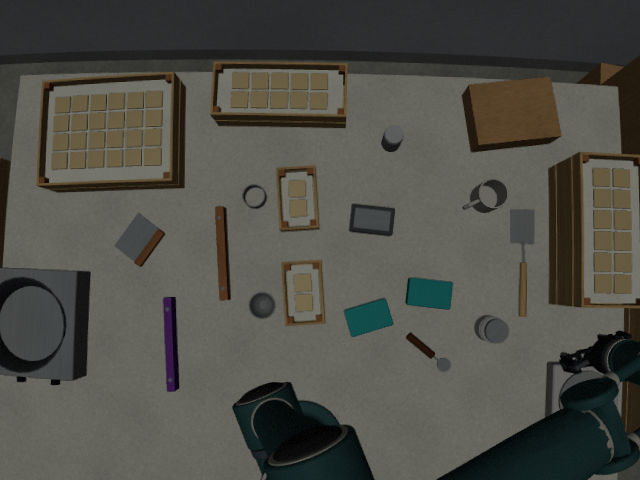

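View pics/scene0.png

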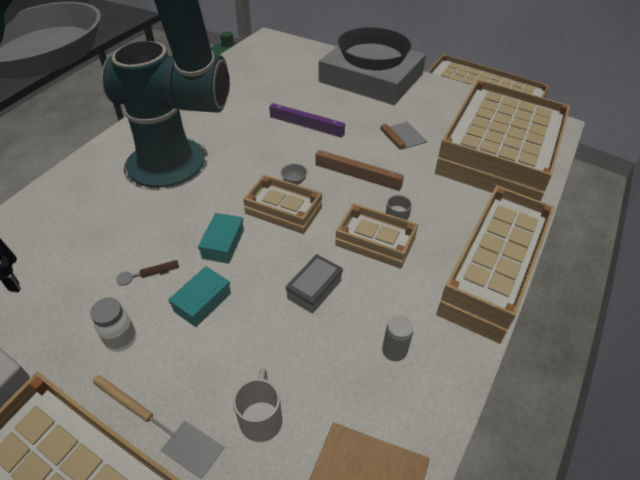

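The top view shows the tin at (372,220), the crates at (298,198) and (303,293), the brown batten at (222,253), the cutter at (255,196) and the bowl at (262,305). The turquoise decoys are at (368,317) and (429,293). In the scene view, the tin is at (315,282) and the batten at (358,170). Next I'll measure.

```bash
cat > h.py <<'E'
import cv2,numpy as np
from workcell import viewer,read_state
def cam(n):
    c=viewer.camera_params(n);K=np.array([[c['fx'],0,c['cx']],[0,c['fy'],c['cy']],[0,0,1]]);return c,K
def slopes(n,uv):
    c,K=cam(n);uv=np.asarray(uv,float).reshape(-1,1,2)
    return cv2.undistortPoints(uv,K,np.array([c['k1'],0,0,0,0])).reshape(-1,2)
def cast(n,uv,z):
    c,_=cam(n);s=slopes(n,uv);d=np.c_[s,np.ones(len(s))]@c['R'];o=-c['R'].T@c['t']
    return (o+d*((z-o[2])/d[:,2])[:,None])[:,:2]
def world(n,depth):
    c,_=cam(n);v,u=np.mgrid[:480,:640];s=slopes(n,np.c_[u.ravel(),v.ravel()])
    P=np.c_[s,np.ones(len(s))]*depth.reshape(-1,1)
    return ((P-c['t'])@c['R']).reshape(480,640,3)
def top_rect(n,W,box,z,tol=.012):
    """blob of points near height z inside pixel box; rectangle of its outline cast on plane z"""
    x0,y0,x1,y1=box;m=np.zeros((480,640),np.uint8)
    m[y0:y1,x0:x1]=(abs(W[y0:y1,x0:x1,2]-z)<tol)
    cs,_=cv2.findContours(m,cv2.RETR_EXTERNAL,cv2.CHAIN_APPROX_NONE);c=max(cs,key=cv2.contourArea)
    (p,s,a)=cv2.minAreaRect((cast(n,c.reshape(-1,2),z)*1000).astype(np.float32))
    med=np.median(W[m>0][:,2])
    if s[0]<s[1]: a+=90; s=s[::-1]     # a: direction of long side
    return np.array(p)/1000,np.array(s),(a+90)%180-90,med
E
python3 - <<'E'
from h import *
B={"top":dict(tin=((345,198,400,240),.045),near=((278,255,330,330),.05),far=((272,160,324,235),.05),bat=((212,200,234,305),.04)),
"scene":dict(tin=((280,250,350,315),.045),near=((240,172,325,235),.05),far=((330,200,420,268),.05),bat=((310,147,408,190),.04))}
for n in B:
    W=world(n,np.load(f"pics/{n}0.npy"))
    for k,(b,z) in B[n].items():
        p,s,a,m=top_rect(n,W,b,z);print(n,k,p.round(4),s.round(1),round(a,1),m.round(4))
E
```

```text
top tin [ 0.5698 -0.1636] [110.   70.5] 85.3 0.0454
top near [0.382  0.0041] [158.2 100.7] 5.3 0.0483
top far [0.6198 0.0264] [161.9 100.7] 5.3 0.0484
top bat [0.4763 0.2134] [237.5  25.3] 5.3 0.0397
scene tin [ 0.5754 -0.1662] [115.7  73.1] 85.3 0.0445
scene near [0.387  0.0006] [167.8 112.3] 5.2 0.0467
scene far [0.6241 0.0233] [162.8 111.7] 5.6 0.0469
scene bat [0.4792 0.2123] [243.1  39.1] 4.5 0.0391
```

Request:
jog_arm([
  [[0,0,0,0,0,0.66,0],[0,0,0,0,0,0.66,0],[0,0,0,0,0,0.66,0],[0,0,0,0,0,0.66,0],[0,0,0,0,0,0.66,0]],
])

```text
time: 0.52
tool_pos: [0.2854, -0.6113, 0.3031]
tcp_rot: [-3.137, -0.138, 0.001]
wrist_force: [-0.2, 0.6, 0.2]
width: 0.5
grip_force: 0.0
```

Request:
jog_arm([
  [[0.9,-0.9,0,0,0,0,0],[0.9,-0.9,0,0,0,0,0],[0.9,-0.9,0,0,0,0,0],[0.9,-0.9,0,0,0,0,0],[0.9,-0.9,0,0,0,0,0]],
])

```text
time: 0.93
tool_pos: [0.4082, -0.4633, 0.3033]
tcp_rot: [-3.138, -0.142, 0.001]
wrist_force: [-0.2, -0.3, -0.9]
width: 0.503
grip_force: 0.0
```

Request:
jog_arm([
  [[0.9,-0.9,0,0,0,0,0],[0.9,-0.9,0,0,0,0,0],[0.9,-0.9,0,0,0,0,0],[0.9,-0.9,0,0,0,0,0],[0.9,-0.9,0,0,0,0,0]],
])

```text
time: 1.35
tool_pos: [0.5305, -0.3164, 0.3034]
tcp_rot: [-3.138, -0.143, 0.001]
wrist_force: [0.6, -0.3, -0.1]
width: 0.501
grip_force: 0.0
```

Request:
jog_arm([
  [[0.9,-0.9,0,0,0,0,0],[0.9,-0.9,0,0,0,0,0],[0.9,-0.9,0,0,0,0,0],[0.9,-0.9,0,0,0,0,0],[0,0,0,0,0,0,0]],
])

```text
time: 1.77
tool_pos: [0.6309, -0.1951, 0.3031]
tcp_rot: [-3.135, -0.151, -0.003]
wrist_force: [-0.2, -0.5, 0.1]
width: 0.499
grip_force: 0.0
```

```bash
cat >> h.py <<'E'
A=np.radians(5.3);MID=np.array([.5009,.01525]);X=np.array([np.cos(A),np.sin(A)]);Y=np.array([-X[1],X[0]])
def gap(p): d=np.asarray(p)[:2]-MID;return np.array([d@X,d@Y])
def st():
    s=read_state();R=cv2.Rodrigues(np.array(s['tcp_rot']))[0]
    print('t %.2f'%s['time'],'gap',(gap(s['tool_pos'])*1000).round(1),'z',(s['tool_pos'][2]*1000).round(1),'toolx rel gap x deg',np.degrees(np.arctan2(R[1,0],R[0,0])-A).round(2),'down',R[:,2].round(3),'F',np.round(s['wrist_force'],1),'w',round(s['width'],2),'q6',round(s['q'][5],2))
E
python3 -c "from h import *;st()"
```

```text
t 1.77 gap [ 110.  -221.5] z 303.1 toolx rel gap x deg 0.22 down [ 0.002  0.003 -1.   ] F [-0.2 -0.5  0.1] w 0.5 q6 1.13
```

Request:
jog_arm([
  [[0.5,-0.6,0.8,0,0,0,0],[0.5,-0.65,0.8,0,0,0,0],[0,0,0.9,0,0,0,0],[0,0,0.9,0,0,0,0],[0,0,0.9,0,0,0,0]],
])

```text
time: 2.18
tool_pos: [0.6537, -0.1602, 0.1732]
tcp_rot: [-3.138, -0.145, 0.001]
wrist_force: [0.2, -1.0, 0.2]
width: 0.503
grip_force: 0.0
```

Request:
jog_arm([
  [[0,0,0.8,0,0,0,0],[0,0,0.8,0,0,0,0],[0,0,0.8,0,0,0,0],[0,0,0.5,0,0,0,0],[0,0,0,0,0,0,0]],
])

```text
time: 2.6
tool_pos: [0.6505, -0.1601, 0.0829]
tcp_rot: [-3.136, -0.143, 0.013]
wrist_force: [-1.7, -0.1, -1.0]
width: 0.499
grip_force: 0.0
```

```bash
python3 - <<'E'
from h import *
st()
p,d=viewer.read_camera("scene");cv2.imwrite("pics/s1.png",cv2.resize(p[170:370,200:460],None,fx=3,fy=3))
E
```

```text
t 2.60 gap [ 132.8 -188.4] z 82.9 toolx rel gap x deg -0.08 down [-0.008  0.002 -1.   ] F [-1.7 -0.1 -1. ] w 0.5 q6 1.2
```

View pics/s1.png

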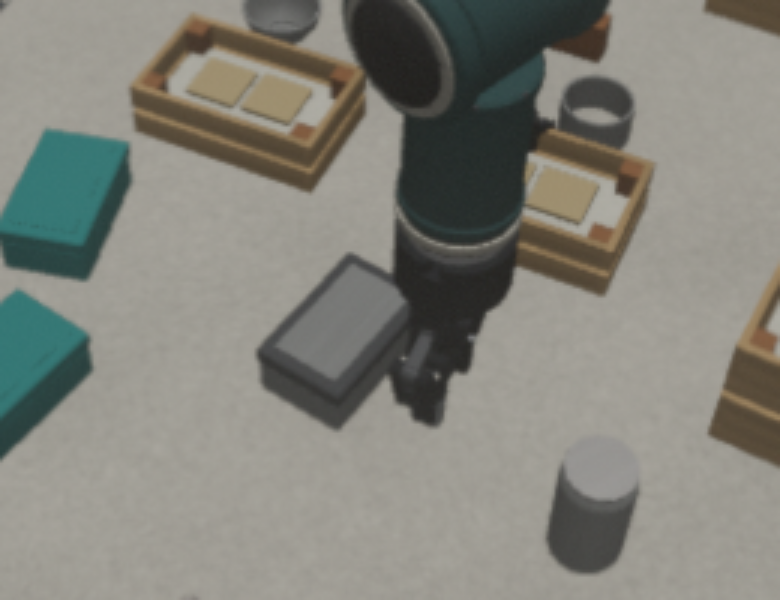

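The crop shows the fingers at about (425,380), standing just off the tin's far long side with nothing else touching it. I'll push it sideways now.

Request:
jog_arm([
  [[-0.25,0,0,0,0,0,0],[-0.25,0,0,0,0,0,0],[-0.25,0,0,0,0,0,0],[-0.25,0,0,0,0,0,0],[-0.25,0,0,0,0,0,0]],
])

```text
time: 3.07
tool_pos: [0.6171, -0.1643, 0.0896]
tcp_rot: [3.138, 0.142, 0.006]
wrist_force: [3.0, 1.0, 1.3]
width: 0.499
grip_force: 1.3
```

Request:
jog_arm([
  [[-0.25,0,0,0,0,0,0],[-0.25,0,0,0,0,0,0],[-0.25,0,0,0,0,0,0],[-0.2,0,0,0,0,0,0],[-0.15,0,0,0,0,0,0]],
])

```text
time: 3.48
tool_pos: [0.5836, -0.1674, 0.0884]
tcp_rot: [3.138, 0.143, 0.002]
wrist_force: [4.1, -0.3, 2.4]
width: 0.503
grip_force: 1.9
```

```bash
python3 - <<'E'
from h import *
st()
p,d=viewer.read_camera("top");cv2.imwrite("pics/t1.png",cv2.resize(p[120:320,240:500],None,fx=3,fy=3))
E
```

```text
t 3.48 gap [  65.4 -189.5] z 88.4 toolx rel gap x deg -0.07 down [ 0.001 -0.001 -1.   ] F [ 4.1 -0.3  2.4] w 0.5 q6 1.16
```

View pics/t1.png

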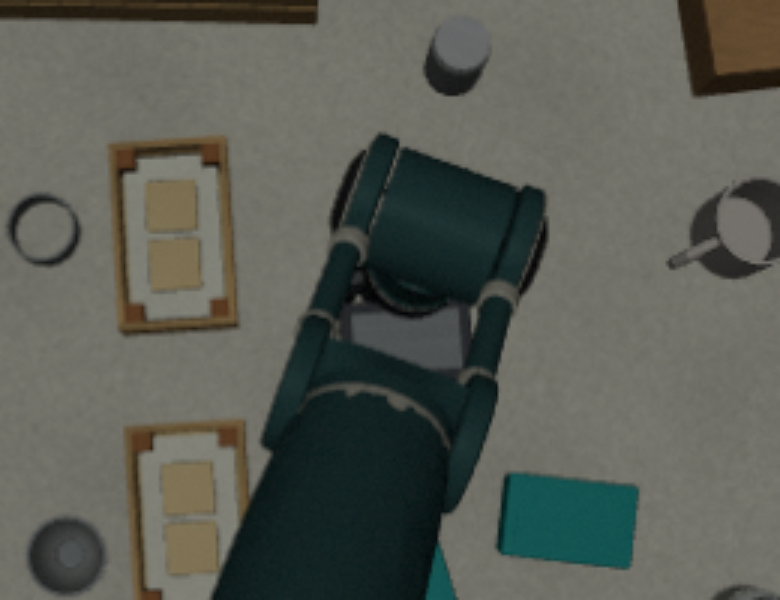

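The tin (lid edge at about (405,370)) is moving ahead of the fingers and looks squared up. I'll push on to about 2 mm short of the line.

Request:
jog_arm([
  [[-0.15,0,0,0,0,0,0],[-0.15,0,0,0,0,0,0],[-0.15,0,0,0,0,0,0],[-0.1,0,0,0,0,0,0],[0,0,0,0,0,0,0]],
])

```text
time: 3.95
tool_pos: [0.5664, -0.1686, 0.0876]
tcp_rot: [-3.138, -0.143, 0.002]
wrist_force: [1.9, 0.5, 1.6]
width: 0.505
grip_force: 0.9
```

```bash
cat >> h.py <<'E'
def tin(n,box):
    p,d=viewer.read_camera(n);W=world(n,d)
    r=top_rect(n,W,box,.045);print(n,'tin gap',(gap(r[0])*1000).round(1),r[1].round(1),'deg rel',round((r[2]-95.3+90)%180-90,2),r[3].round(4));return p
E
python3 - <<'E'
from h import *
st()
p=tin("scene",(240,240,340,330));cv2.imwrite("pics/s2.png",cv2.resize(p[170:370,200:460],None,fx=3,fy=3))
E
```

```text
t 3.95 gap [  48.2 -189.2] z 87.6 toolx rel gap x deg -0.07 down [-0.001  0.    -1.   ] F [1.9 0.5 1.6] w 0.5 q6 1.15
scene tin gap [   4.  -193.8] [116.1  72.7] deg rel -0.11 0.0443
```

View pics/s2.png

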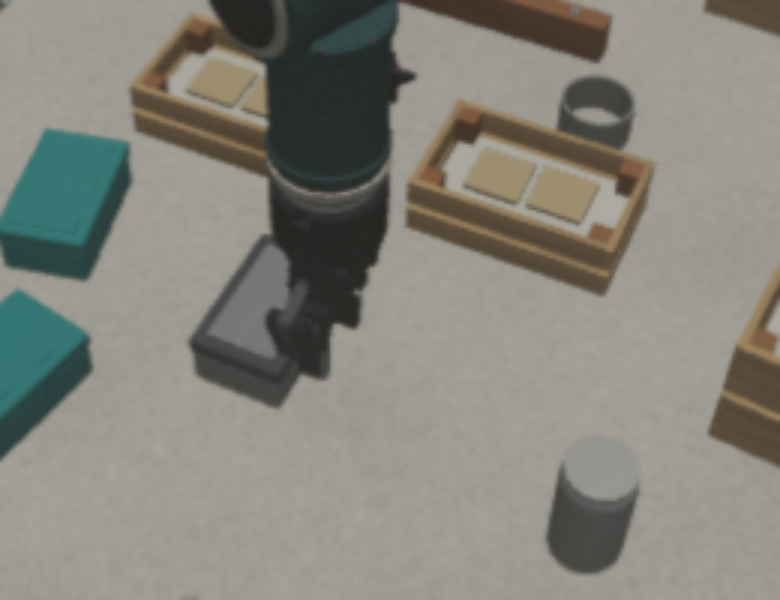

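The crop shows the tin lying square with the gap, flush against the fingers at about (310,340). Now I'll back off, lift and go round behind it.

Request:
jog_arm([
  [[0.5,0,0,0,0,0,0],[0,0,-0.9,0,0,0,0],[0,0,-0.9,0,0,0,0],[0,0.8,-0.5,0,0,0,-0.3],[-0.3,0.8,0,0,0,0,-0.3]],
])

```text
time: 4.42
tool_pos: [0.58, -0.216, 0.1603]
tcp_rot: [3.136, 0.148, 0.006]
wrist_force: [1.1, -1.3, 0.0]
width: 0.35
grip_force: 0.0
```

Request:
jog_arm([
  [[-0.6,0.8,0,0,0,0,-0.3],[-0.6,0.8,0,0,0,0,-0.3],[-0.6,0,0,0,0,0,-0.3],[0,0,0,0,0,-1,-0.3],[0,0,0,0,0,-1,-0.3]],
])

```text
time: 4.83
tool_pos: [0.5253, -0.2685, 0.1551]
tcp_rot: [-3.102, -0.475, 0.008]
wrist_force: [0.0, -0.5, -0.4]
width: 0.346
grip_force: 0.0
```

Request:
jog_arm([
  [[0,0,0,0,0,-1,-0.3],[0,0,0,0,0,-1,-0.3],[0,0,0,0,0,-1,-0.3],[0,0,0,0,0,-1,-0.3],[0,0,0,0,0,-1,-0.3]],
])

```text
time: 5.25
tool_pos: [0.5265, -0.2678, 0.1552]
tcp_rot: [-2.872, -1.264, 0.005]
wrist_force: [-0.0, -0.0, -0.7]
width: 0.348
grip_force: 0.0
```

Request:
jog_arm([
  [[0,0,0,0,0,-1,-0.3],[0,0,0,0,0,-1,-0.3],[0,0,0,0,0,-1,-0.3],[0,0,0,0,0,-1,-0.3],[0,0,0,0,0,-1,-0.3]],
])

```text
time: 5.67
tool_pos: [0.5266, -0.2678, 0.1552]
tcp_rot: [-2.446, -1.964, 0.004]
wrist_force: [-0.8, -0.1, -0.4]
width: 0.349
grip_force: 0.0
```

Request:
jog_arm([
  [[0,0,0,0,0,-1,-0.3],[0,0,0,0,0,-1,-0.3],[0,0,0,0,0,-1,-0.3],[0,0,0,0,0,0,-0.3],[0,0,0,0,0,0,-0.3]],
])

```text
time: 6.08
tool_pos: [0.5271, -0.268, 0.1556]
tcp_rot: [-2.119, -2.315, 0.002]
wrist_force: [0.4, 0.1, 0.1]
width: 0.347
grip_force: 0.0
```

```bash
python3 - <<'E'
from h import *
st()
tin("scene",(240,230,340,330))
p=tin("top",(335,222,405,280));cv2.imwrite("pics/t2.png",cv2.resize(p[120:320,240:500],None,fx=3,fy=3))
E
```

```text
t 6.08 gap [-1.000e-01 -2.845e+02] z 155.6 toolx rel gap x deg 89.76 down [-0.003  0.002 -1.   ] F [0.4 0.1 0.1] w 0.35 q6 -0.6
scene tin gap [   4.1 -192.8] [115.4  72. ] deg rel 0.18 0.0443
top tin gap [  -1.6 -190.2] [110.2  70.1] deg rel -0.06 0.0456
```

View pics/t2.png

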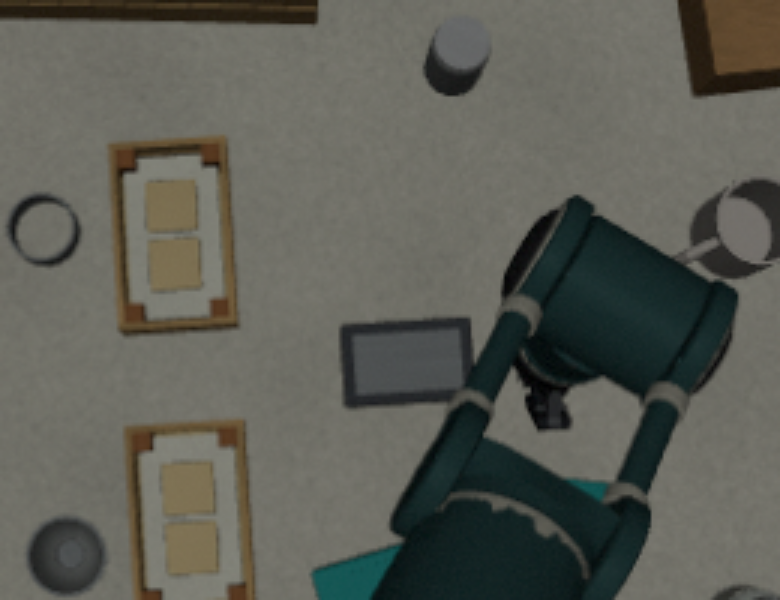

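The tin's lid spans about (342..470, 320..405). It is square and within about 1.5 mm of the gap line, and the fingers are behind it at (547,410). I'll lower them and push.

Request:
jog_arm([
  [[0,-0.05,0.6,0,0,-0.04,-0.3],[0,0,0.6,0,0,0,-0.3],[0,0,0.6,0,0,0,-0.3],[0,0,0.4,0,0,0,-0.3],[0,0,0,0,0,0,-0.3]],
])

```text
time: 6.6
tool_pos: [0.5245, -0.2675, 0.0876]
tcp_rot: [-2.11, -2.319, 0.002]
wrist_force: [-0.6, 0.1, -0.1]
width: 0.353
grip_force: 0.0
```

Request:
jog_arm([
  [[0.2,0,0,0,0,0,-0.3],[0.25,0,0,0,0,0,-0.3],[0.25,0,0,0,0,0,-0.3],[0.25,0,0,0,0,0,-0.3],[0.25,0,0,0,0,0,-0.3]],
])

```text
time: 7.02
tool_pos: [0.5241, -0.2326, 0.0921]
tcp_rot: [2.11, 2.323, 0.0]
wrist_force: [0.0, -2.7, 1.1]
width: 0.349
grip_force: 1.5
```

Request:
jog_arm([
  [[0.25,0,0,0,0,0,-0.3],[0.25,0,0,0,0,0,-0.3],[0.25,0,0,0,0,0,-0.3],[0.25,0,0,0,0,0,-0.3],[0.15,0,0,0,0,0,-0.3]],
])

```text
time: 7.43
tool_pos: [0.5203, -0.1978, 0.0913]
tcp_rot: [2.112, 2.325, 0.0]
wrist_force: [-0.1, -3.7, 2.3]
width: 0.353
grip_force: 1.9
```

```bash
python3 - <<'E'
from h import *
st()
tin("scene",(240,200,340,330))
tin("top",(315,215,405,285))
E
```

```text
t 7.43 gap [  -0.4 -213.9] z 91.3 toolx rel gap x deg 90.19 down [ 0.001 -0.    -1.   ] F [-0.1 -3.7  2.3] w 0.35 q6 -0.5
scene tin gap [   9.6 -121.7] [58.6 55.7] deg rel -88.49 0.0445
top tin gap [  -2.5 -128.7] [71.3 69.9] deg rel 0.17 0.0458
```

Request:
jog_arm([
  [[0.25,0.02,0,0,0,0,-0.3],[0.3,0.02,0,0,0,0,-0.3],[0.3,0.02,0,0,0,0,-0.3],[0.3,0.02,0,0,0,0,-0.3],[0.25,0,0,0,0,0,-0.3]],
])

```text
time: 7.95
tool_pos: [0.5181, -0.1552, 0.0905]
tcp_rot: [-2.112, -2.324, 0.0]
wrist_force: [0.7, -2.5, -0.9]
width: 0.35
grip_force: 1.1
```

Request:
jog_arm([
  [[0.2,0,0,0,0,0,-0.3],[0.2,0,0,0,0,0,-0.3],[0.2,0,0,0,0,0,-0.3],[0.2,0,0,0,0,0,-0.3],[0.2,0,0,0,0,0,-0.3]],
])

```text
time: 8.37
tool_pos: [0.5153, -0.126, 0.0906]
tcp_rot: [-2.113, -2.324, 0.0]
wrist_force: [-0.2, -2.1, -1.6]
width: 0.35
grip_force: 0.9
```

```bash
python3 - <<'E'
from h import *
st()
p=tin("top",(270,229,405,262));cv2.imwrite("pics/t3.png",cv2.resize(p[150:340,200:460],None,fx=3,fy=3))
E
```

```text
t 8.37 gap [   1.3 -141.9] z 90.6 toolx rel gap x deg 90.17 down [-0.001  0.    -1.   ] F [-0.2 -2.1 -1.6] w 0.35 q6 -0.38
top tin gap [ -0.7 -45.1] [70.4 47.8] deg rel 86.57 0.0454
```

View pics/t3.png

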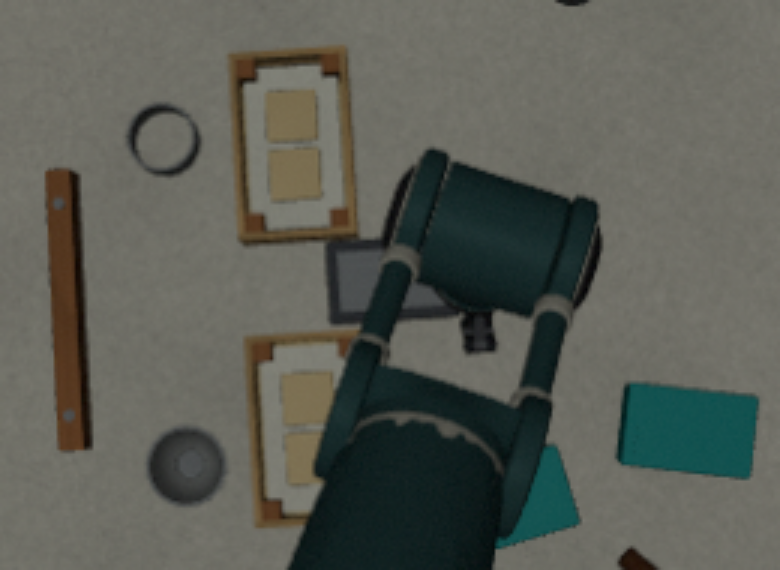

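The tin's front (330,280) is about 30 mm into the gap with room on both sides, and the wrist force is only about 2 N. I'll continue.

Request:
jog_arm([
  [[0.25,0,0,0,0,0,-0.3],[0.25,0,0,0,0,0,-0.3],[0.25,0,0,0,0,0,-0.3],[0.25,0,0,0,0,0,-0.3],[0.25,0,0,0,0,0,-0.3]],
])

```text
time: 8.83
tool_pos: [0.512, -0.0886, 0.0909]
tcp_rot: [2.113, 2.325, 0.0]
wrist_force: [0.1, -2.1, -0.8]
width: 0.346
grip_force: 1.0
```

Request:
jog_arm([
  [[0.25,-0.01,0,0,0,0,-0.3],[0.25,-0.01,0,0,0,0,-0.3],[0.25,-0.01,0,0,0,0,-0.3],[0.25,-0.01,0,0,0,0,-0.3],[0.25,0,0,0,0,0,-0.3]],
])

```text
time: 9.25
tool_pos: [0.5072, -0.0514, 0.0909]
tcp_rot: [2.113, 2.325, -0.0]
wrist_force: [-0.6, -2.2, 0.4]
width: 0.349
grip_force: 1.2
```

```bash
python3 - <<'E'
from h import *
st()
p=tin("scene",(240,150,380,260));cv2.imwrite("pics/s3.png",cv2.resize(p[110:310,200:460],None,fx=3,fy=3))
p=tin("top",(234,229,400,266))
E
```

```text
t 9.25 gap [  0.1 -66.9] z 90.9 toolx rel gap x deg 90.17 down [ 0. -0. -1.] F [-0.6 -2.2  0.4] w 0.35 q6 -0.25
scene tin gap [67.1 -4.9] [143.4 139.1] deg rel 12.65 0.041
top tin gap [-1.4 43.2] [68.1 22.7] deg rel 86.81 0.0462
```

View pics/s3.png

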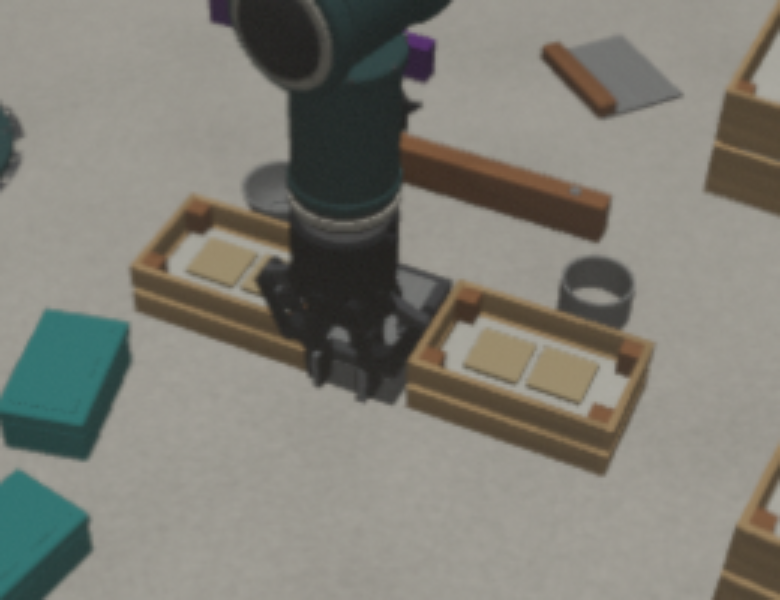

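The tin sits between the crates with its front past (440,280), and the fingers at (345,375) clear both crates. I'll continue.

Request:
jog_arm([
  [[0.25,0,0,0,0,0,-0.3],[0.25,0,0,0,0,0,-0.3],[0.25,0,0,0,0,0,-0.3],[0.25,0,0,0,0,0,-0.3],[0.25,0,0,0,0,0,-0.3]],
])

```text
time: 9.77
tool_pos: [0.5037, -0.0141, 0.0909]
tcp_rot: [2.113, 2.325, -0.0]
wrist_force: [-0.2, -2.1, -0.3]
width: 0.346
grip_force: 1.3
```

Request:
jog_arm([
  [[0.25,0,0,0,0,0,-0.3],[0.25,0,0,0,0,0,-0.3],[0.25,0,0,0,0,0,-0.3],[0.25,0,0,0,0,0,-0.3],[0.25,0,0,0,0,0,-0.3]],
])

```text
time: 10.18
tool_pos: [0.5001, 0.0233, 0.0909]
tcp_rot: [2.113, 2.325, -0.0]
wrist_force: [1.5, -2.7, 1.7]
width: 0.349
grip_force: 1.4
```

Request:
jog_arm([
  [[0.2,0,0,0,0,0,-0.3],[0.2,0,0,0,0,0,-0.3],[0.2,0,0,0,0,0,-0.3],[0.2,0,0,0,0,0,-0.3],[0.15,0,0,0,0,0,-0.3]],
])

```text
time: 10.6
tool_pos: [0.4974, 0.0515, 0.0909]
tcp_rot: [-2.113, -2.325, -0.0]
wrist_force: [-0.4, -3.3, 1.6]
width: 0.347
grip_force: 1.5
```

```bash
python3 - <<'E'
from h import *
st()
tin("top",(234,232,300,275))
E
```

```text
t 10.60 gap [-0.2 36.5] z 90.9 toolx rel gap x deg 90.17 down [ 0.  0. -1.] F [-0.4 -3.3  1.6] w 0.35 q6 -0.04
top tin gap [-33.3  98.2] [73.4  7.6] deg rel -3.52 0.0442
```

Request:
jog_arm([
  [[0.15,0,0,0,0,0,-0.3],[0.15,0,0,0,0,0,-0.3],[0.15,0,0,0,0,0,-0.3],[0.15,0,0,0,0,0,-0.3],[0.15,0,0,0,0,0,-0.3]],
])

```text
time: 11.07
tool_pos: [0.4952, 0.0737, 0.0908]
tcp_rot: [-2.113, -2.325, 0.0]
wrist_force: [1.1, -3.1, 1.1]
width: 0.352
grip_force: 1.4
```

Request:
jog_arm([
  [[0.05,0,0,0,0,0,-0.3],[0.05,0,0,0,0,0,-0.3],[0.05,0,0,0,0,0,-0.3],[0.05,0,0,0,0,0,-0.3],[0.05,0,0,0,0,0,-0.3]],
])

```text
time: 11.48
tool_pos: [0.4945, 0.0808, 0.0908]
tcp_rot: [-2.113, -2.325, 0.0]
wrist_force: [-0.9, -2.9, 0.2]
width: 0.35
grip_force: 1.4
```

```bash
python3 - <<'E'
from h import *
st()
E
```

```text
t 11.48 gap [-0.3 65.9] z 90.8 toolx rel gap x deg 90.16 down [-0.  0. -1.] F [-0.9 -2.9  0.2] w 0.35 q6 0.02
```

Request:
jog_arm([
  [[0.03,0,0,0,0,0,-0.3],[0.03,0,0,0,0,0,-0.3],[0.03,0,0,0,0,0,-0.3],[0.03,0,0,0,0,0,-0.3],[0.03,0,0,0,0,0,-0.3]],
])

```text
time: 11.9
tool_pos: [0.4941, 0.0853, 0.0909]
tcp_rot: [-2.113, -2.325, 0.0]
wrist_force: [0.5, -3.3, -0.4]
width: 0.353
grip_force: 1.4
```

```bash
python3 - <<'E'
from h import *
st()
E
```

```text
t 11.90 gap [-0.3 70.4] z 90.9 toolx rel gap x deg 90.16 down [-0.  0. -1.] F [ 0.5 -3.3 -0.4] w 0.35 q6 0.03
```

Request:
jog_arm([
  [[0.03,0,0,0,0,0,-0.3],[0.03,0,0,0,0,0,-0.3],[0.03,0,0,0,0,0,-0.3],[0.03,0,0,0,0,0,-0.3],[0.03,0,0,0,0,0,-0.3]],
])

```text
time: 12.32
tool_pos: [0.4938, 0.0869, 0.0909]
tcp_rot: [2.108, 2.324, -0.007]
wrist_force: [1.8, -21.6, 1.9]
width: 0.352
grip_force: 11.0
```

```bash
python3 - <<'E'
from h import *
st()
E
```

```text
t 12.32 gap [-0.5 72. ] z 90.9 toolx rel gap x deg 90.29 down [-0.    -0.006 -1.   ] F [  1.8 -21.6   1.9] w 0.35 q6 0.04
```

The force jumped from 3 to 22 N, so the tin is on the batten. I'll back off straight, lift and check.

Request:
jog_arm([
  [[-0.1,0,0,0,0,0,-0.3],[-0.3,0,0,0,0,0,-0.3],[-0.4,0,0,0,0,0,-0.3],[-0.3,0,0,0,0,0,-0.3],[0,0,-0.3,0,0,0,-0.3]],
])

```text
time: 12.73
tool_pos: [0.4955, 0.0554, 0.0985]
tcp_rot: [-2.113, -2.321, 0.004]
wrist_force: [-1.1, -0.3, 0.5]
width: 0.35
grip_force: 0.0
```

Request:
jog_arm([
  [[0,0,-0.9,0,0,0,-0.3],[0,0,-0.9,0,0,0,-0.3],[0,0,-0.9,0,0,0,-0.3],[-0.9,0,-0.8,0,0,0,-0.3],[-0.9,0,0,0,0,0,-0.3]],
])

```text
time: 13.15
tool_pos: [0.5055, 0.0034, 0.2116]
tcp_rot: [2.105, 2.322, 0.012]
wrist_force: [1.7, 0.6, 0.3]
width: 0.354
grip_force: 0.0
```

Request:
jog_arm([
  [[-0.9,0,0,0,0,0,-0.3],[-0.9,0,0,0,0,0,-0.3],[-0.9,0,0,0,0,0,-0.3],[-0.9,0,0,0,0,0,-0.3],[-0.3,0,0,0,0,0,-0.3]],
])

```text
time: 13.57
tool_pos: [0.5136, -0.1162, 0.2059]
tcp_rot: [2.114, 2.321, 0.0]
wrist_force: [0.7, -0.3, 0.7]
width: 0.349
grip_force: 0.0
```

```bash
python3 - <<'E'
from h import *
st()
p=tin("top",(234,230,280,275));cv2.imwrite("pics/t4.png",cv2.resize(p[150:340,150:410],None,fx=3,fy=3))
p,d=viewer.read_camera("top");W=world("top",d)
r=top_rect("top",W,(212,200,232,305),.04,.003);print(gap(r[0])*1000,r[1:])
E
```

```text
t 13.57 gap [   0.5 -132.1] z 205.9 toolx rel gap x deg 90.03 down [ 0.002 -0.001 -1.   ] F [ 0.7 -0.3  0.7] w 0.35 q6 -0.36
top tin gap [ -1.9 124.3] [87.7 70.2] deg rel 0.27 0.045
[ -6.22486098 193.49581396] (array([237.18444824,  37.30739594]), 5.343407154083252, np.float64(0.040013390087187406))
```

View pics/t4.png

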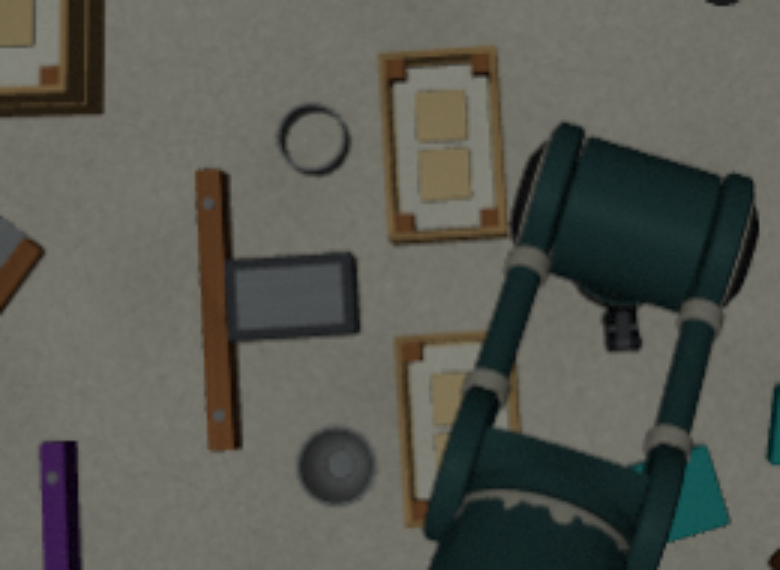

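The tin (230..357, 253..340) sits flat against the batten at (230,300), square to 0.3°. Its centre is about 55 mm before the batten face. The crates, bowl and cutter are where they were, and the robot is clear.

```bash
python3 -c "from workcell import bot;print(bot.finish_job())"
```

```text
the job is handed in; nothing more can be done
None
```

The tin went lengthwise through the gap by pushing only and now rests flat against the batten, about 0.3° off square; the job was handed in after about 14 s on the robot's clock.

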